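# Start a light-curing cycle: latch the lid, mains on, start

## Robot

A 6-joint arm with a two-finger parallel gripper is mounted at the origin on a cart in front of the work surface, level with it; the furniture and walls round the work are solid. World frame = base frame: x ahead of the robot, y to its left, z up, the work surface at z = 0. Lengths are in mm, angles in rad, forces in N, time in s.
With the tool pointing down it reaches from about 300 to 775 mm from the base axis. Payload 14.6 kg.
Tool frame: the origin (TCP) lies between the finger pads; the fingertips stand manip.tip_reach ahead of it and the grasp point (between the pads) lies 5 mm behind it (manip.tip_reach is the distance from the TCP to the fingertips, in mm); z points along the fingers, y is the line along which they close (so a half turn about z gives the same grasp; the last joint's range is limited). The gripper opens to 94 mm and grips with 3 to 60 N. Pads are 16 mm wide; open, the fingers measure 119 mm over their backs; the gripper's body (75 mm by 177 mm) begins 78 mm behind the grasp point.
Start: joints at [1.24, 0.3, 1.521, -0, 1.321, -0.067], TCP at [143.411, 530.964, 219.446] pointing down, gripper open.
Joint ranges: [-3.03, 3.03], [-0.79, 2.21], [0.23, 2.52], [-1.04, 4.18], [0, 3.07], [-2.55, 2.55]. Speed limits (rad/s): [2.22, 2.22, 2.57, 3.14, 3.14, 3.14].

## Interface

Orientations are given as [roll, pitch, yaw] about the fixed x, y, z axes, in that order (R = Rz(yaw) Ry(pitch) Rx(roll)).
In Python, from cell import manip gives the robot as it stands. The module is installed in compiled form; this text tells all that it offers.
- The arm moves only by the shell command python3 -m creep 'ROWS' [FORCE]. ROWS is JSON, a list of rows, each a list of 3 entries, a list of its own where there are three numbers: the opening, from -1 (shut) to 1 (fully open), then the shift along the tool's x, y, z in cm, then the turn about the tool's z in units of 5 degrees (1.0 is 5 degrees). In form: [[grip, [tx, ty, tz], roll], ...]. A call has 1 to 12 rows; each row is the pose to reach, as a shift and turn from the pose commanded when the call began, along the tool's axes at that moment; what a row does not reach only later rows make up. A row lasts 1/10 s, in which the tool goes at most 50 mm and 8.59 degrees, less where a joint would pass 70% of its speed; a pose out of reach is approached as far as the arm can. A call with a gripper value outside its range is refused whole. The fingers move at their own pace and stop on an object; FORCE is the grip in N (left out, the last holds). Time passes only in rows, so rows that repeat a pose let the fingers close. It gives the time, the measured TCP pose, the force, the opening and the grip force at its end, in the units of the state.
- manip.read_state(): the state, without advancing time (a new reading comes with each control period).
- manip.camera(name): name is "scene" or "top"; returns the picture (400x640x3 uint8, red, green, blue); there is no depth.
- manip.camera_params(name): a dict with "fovy" (degrees; the focal length in pixels is half the picture's height over the tangent of half this angle, whatever the lens; pixels are square), "cx", "cy" (the principal point, pixels), "k1" (the pictures are not rectified: a ray, as slopes to the right and down, at radius r is drawn at 1 + k1 r^2 times it, then the intrinsics apply), "origin" and "attitude" of the camera in the world. Camera axes: x right, y down, z forward; pixel columns grow to the right and rows downward; lengths in mm; the calibration is good to about 2 mm. A picture is of the moment at which its call begins. camera_params takes no time and is no camera call.
- manip.sign_off(): hands the job in; it is judged then, once.
The state is a dict: "clock": time; "joints": joint angles; "qd": joint speeds; "effort": joint torques, N m; "eef_pos": TCP position; "eef_rot": TCP orientation; "wrist_force": force on the tool from outside, world axes, zero at the start; "moment": the same for the moment, N m; "finger_gap": finger opening in mm; "finger_force": force on a finger pad.
Only numpy, scipy, OpenCV 4.12 (cv2) and the standard library are available. Lean on these libraries where they do the work, as an engineer would, in place of code of your own. Each camera call takes 0.05 s, during which the arm holds its last target. There are 200 camera calls.

## Task

Start the light-curing unit on the jaw model that lies in it: push its lid down at the front until the catch snaps in and the lid stays shut by itself, then press the left, dotted end of the mains rocker so that it flips over to on, and then press the large round start key right down and let it spring back up. Everything is only pressed: leave the two small square keys alone, and do not shift or pick up the two jaw models, the paste pot or the small bottle.

Things in the scene. Friction and masses are not known exactly. Their poses are not given: they have to be found in the camera images.
- cure_unit: The light-curing unit: a white bench box fixed to the bench, 205 mm deep (x), 184 mm wide (y), 142 mm high with the lid shut. Origin: centre of its underside, at bench height; x points from front to back, y to its left as seen from the front, z up. Its front 70 mm is a low control deck; behind it stands the 118 mm high chamber with a hinged lid on top.
- cure_deck: The grey control deck, 52 mm high at its front edge, 64 mm at its back, sloping up to the back by 0.17 rad. Origin: centre of its top, z square to it, y as the unit's. In one row across it, from left to right: long black mains rocker, two small square white keys, one large round white start key.
- catch_tab (a point): Outer face of a small grey tab (26 x 11 mm) in the middle of the chamber's front face, 93 mm above the bench, standing 6 mm out; pushed in, it releases the lid's catch. Not needed.
- cure_lid (a joint): Lid hinge angle in rad: 0 pressed fully home, growing as it opens; 0.01 when shut on its catch; starts between 0.5 and 0.95. Springs hold the lid up: pushed down but not caught, it swings back up to about 0.5. Pushing at the pad takes 3 to 4 N, and 5 to 7 N on the catch's ramp over the last 10 mm of travel, where it snaps in; then comes a hard stop.
- lid_pad (a point): Centre of the top of the rubber thumb pad on the lid (20 mm front to back, 70 mm wide), 14 mm behind the lid's front edge, where to push; moves with the lid. With the lid shut it lies 20 mm in front of the unit's origin and 142 mm above the bench.
- lid_hinge (a point): Point on the lid's hinge line at the back of the unit, on its middle plane, 97 mm behind the unit's origin and 120 mm above the bench; the line runs along the unit's y. The pad goes round it at 119 mm.
- mains_rocker (a joint): Angle of the mains rocker in rad: 0 off (left end up), 0.32 on (left end down). It snaps over past the middle and stays; pressing 15 mm from its pivot takes 3 to 6 N.
- rocker_on (a point): Point on top of the rocker's left half, 15 mm left of its pivot, where to press to switch on; moves with the rocker and goes down about 5 mm. The rocker is black, 48 mm long (along the unit's y), 24 mm wide, a shallow V on top, with a small raised white dot at this left end. In the off position this end stands some 13 mm above the deck.
- rocker_mid (a point): Point on top of the rocker at its pivot, the bottom of the V.
- start_key (a joint): Travel of the start key in m: 0 up, 0.005 fully down. A spring brings it back; about 4 N press it fully down.
- start_top (a point): Centre of the top of the start key: round, white, 24 mm across, at the right end of the row, 10 mm above the deck when up; moves with it. It is pressed straight into the sloping deck (0.17 rad off vertical), pressing vertically works too.
- time_key_left (a joint): Travel in m of the left one of the two small square white keys (14 mm square, 8 mm above the deck): 0 up, 0.004 down; it springs back and is not to be pressed.
- time_key_right (a joint): Travel in m of the right one of the two small square keys, the like of the other.
- time_key_left_top (a point): Centre of the top of the left small square key, 70 mm to the left of the start key's centre.
- time_key_right_top (a point): Centre of the top of the right small square key, 42 mm to the left of the start key's centre.
- plaster_model_0: White plaster jaw model, 46 x 58 x 24 mm, lying loose on the turntable inside the chamber, 46 mm above the bench. Origin: centre of its underside.
- plaster_model_1: White plaster jaw model, 48 x 61 x 24 mm, lying loose on the bench close in front of the unit. Origin: centre of its underside.
- paste_pot_0: Small round paste pot with an orange-brown lid, 32 mm across, 21 mm high, loose on the bench close in front of the unit. Origin: centre of its underside.
- amber_bottle: Small bottle with a black cap, 33 mm across, 64 mm high, loose on the bench to the right of the unit. Origin: centre of its underside.

How it is judged (in metres and radians):
On the way, in this order (a step that is already met when the one before it is completed fails the run):
1. the lid is pushed down onto its catch (value of joint cure_lid below 0.03 rad and value of joint mains_rocker below 0.16 rad), for 0.2 s.
2. the mains rocker is flipped on, the lid being shut (value of joint cure_lid below 0.03 rad and value of joint mains_rocker above 0.28 rad), for 0.2 s.
3. the start key is pressed right down, lid shut and mains on (all of step 2 and value of joint start_key above 0.004 m), for 0.05 s.
At the end, for the whole second after the job is handed in: The lid is shut on its catch (hinge under 0.03 rad), the mains rocker is on (over 0.28 rad), the start key is up again (under 1 mm), and both jaw models, the paste pot and the small bottle are within 15 mm of where they were (all of step 2 and value of joint start_key below 0.001 m and distance of each of plaster_model_0, plaster_model_1, paste_pot_0, amber_bottle from where it was at the start of the episode below 0.015 m); the robot touches nothing.
It fails at once if the mains rocker is switched on before the lid is shut on its catch (value of joint mains_rocker above 0.16 rad and value of joint cure_lid above 0.06 rad).
It fails at once if the start key is pressed (over 3 mm) before the mains is on (value of joint start_key above 0.003 m and value of joint mains_rocker below 0.16 rad).
It fails at once if a small square key is pressed (over 2.5 mm) (value of joint any of time_key_left, time_key_right above 0.0025 m).
It fails at once if a jaw model is shifted by more than 15 mm or picked up (distance of any of plaster_model_0, plaster_model_1 from where it was at the start of the episode above 0.015 m or z of plaster_model_0 in the frame of cure_unit above 0.056 m or z of plaster_model_1 in the frame of cure_unit above 0.01 m).
It fails at once if the paste pot or the small bottle is shifted by more than 15 mm or picked up (distance of any of paste_pot_0, amber_bottle from where it was at the start of the episode above 0.015 m or z of any of paste_pot_0, amber_bottle in the frame of cure_unit above 0.01 m).
It also fails if it takes over 43 s, if anything falls off the work surface, if the arm or the gripper's body presses on something with over 40 N, if the wrist force passes 120 N, or if a joint passes its speed limit or range.

## Working session

There is one attempt and no reset: what is moved stays moved. The work goes in short steps, Python scripts to look and compute and a shell command to move; the robot and the scene stay as the last step left them, time stands still between calls to the robot, and variables do not carry over. Pictures are saved under pics/ and viewed, at most 10 in all, crops included, and the job is handed in when it is done.

```bash
mkdir -p pics; python3 - <<'E'
from cell import manip
import cv2
for n in("scene","top"):
    im=manip.camera(n); cv2.imwrite(f"pics/{n}0.png",im[:,:,::-1]); print(n,manip.camera_params(n))
print(manip.tip_reach,manip.read_state())
E
```

```text
scene {'fovy': 52.547783467192694, 'cx': 318.69381431554007, 'cy': 194.43486692160926, 'k1': 0.034352144060196085, 'origin': array([ -58.97396259, -320.70722628,  567.97017264]), 'attitude': array([-2.15107235,  0.00774982, -0.97003325])}
top {'fovy': 55.60284054463163, 'cx': 317.36991757447595, 'cy': 189.49081085045583, 'k1': 0.0033328468685098795, 'origin': array([364.59026917,  87.79449051, 965.76651226]), 'attitude': array([-2.92581690e+00, -2.78493647e-04, -1.52975384e+00])}
14.0 {'clock': 0.1, 'joints': array([ 1.24039693e+00,  3.00412008e-01,  1.52149139e+00,  1.35642192e-05,
        1.32074504e+00, -6.65728990e-02]), 'qd': array([ 0.00146059, -0.00091394, -0.00198344, -0.00052013, -0.00035826,
        0.00042042]), 'effort': array([ 8.53173078e-04, -5.32644475e+01, -3.53285444e+01,  7.09688198e-02,
        2.32526445e-02, -5.02803039e-05]), 'eef_pos': array([143.34020163, 530.76339721, 218.95668977]), 'eef_rot': array([-3.14054008e+00, -8.33444928e-05,  2.87776275e+00]), 'wrist_force': array([ 0.57134282, -0.56611009,  0.12366864]), 'moment': array([-0.00857438, -0.04941272, -0.04520417]), 'finger_force': 0.0, 'finger_gap': 93.90931432890933}
```

View pics/scene0.png

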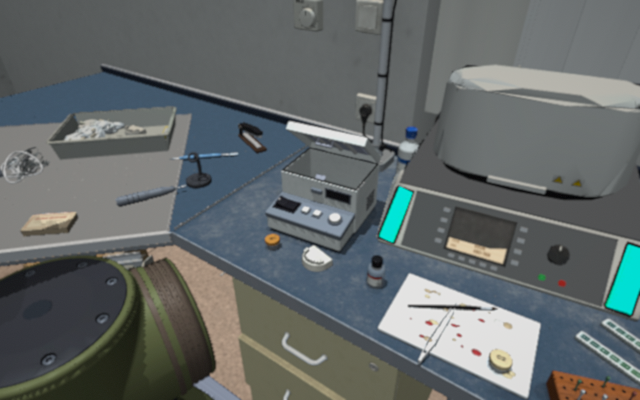

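View pics/top0.png

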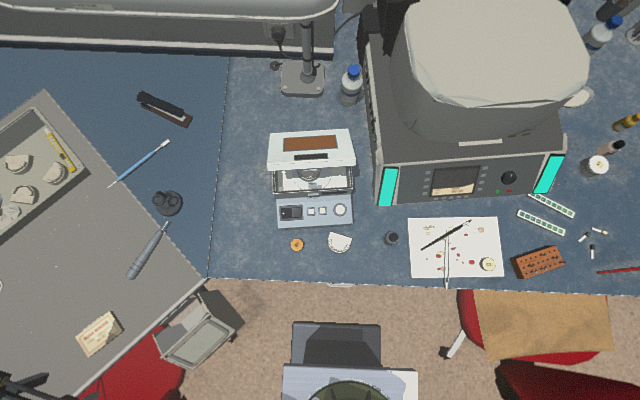

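The scene view shows the unit around (325,185) with its lid open; pot is at (272,241), jaw model (316,258) and bottle (376,270). In the top view the deck runs from (277,200) to (352,228), with the rocker at (291,212), start key at (340,210) and lid at (311,148). I'll crop both for detail.

```bash
python3 - <<'E'
import cv2,numpy as np
a=cv2.imread("pics/scene0.png")[115:275,255:395]; b=cv2.imread("pics/top0.png")[120:260,255:405]
a=cv2.resize(a,None,fx=3,fy=3,interpolation=2)[:480]; b=cv2.resize(b,(375,350),interpolation=2)
c=np.zeros((480,795,3),np.uint8); c[:480,:420]=a; c[:350,420:795]=b
cv2.imwrite("pics/crop0.png",c)
E
```

```text
(no output)
```

View pics/crop0.png

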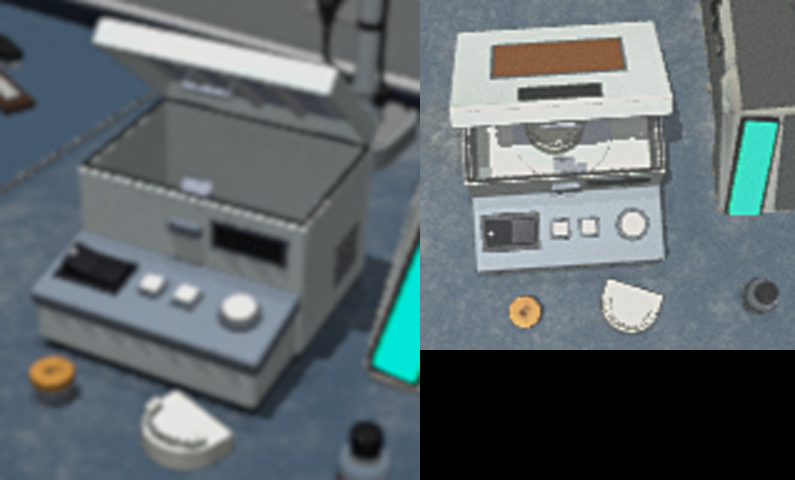

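The crop shows, in full-picture pixels: the pad at top (311,157), rocker centre (291,212), its dot (283,213), small keys (311,211) and (323,210), start key (340,209). In the scene view the small keys are at (306,210) and (317,213), start key (335,217).

```bash
cat >h.py <<'E'
import numpy as np,cv2
from cell import manip
from scipy.spatial.transform import Rotation as R
def ray(n,uv):
    p=manip.camera_params(n); f=200/np.tan(np.radians(p["fovy"]/2))
    d=(np.array(uv,float)-[p["cx"],p["cy"]])/f; s=d.copy()
    for _ in range(20): s=d/(1+p["k1"]*(s@s))
    v=R.from_euler('xyz',p["attitude"]).apply([*s,1]); return np.array(p["origin"]),v/np.linalg.norm(v)
def plane(n,uv,z):
    o,v=ray(n,uv); return o+v*(z-o[2])/v[2]
def tri(a,b):
    o,v=ray("scene",a);q,w=ray("top",b)
    s,t=np.linalg.lstsq(np.c_[v,-w],q-o,rcond=None)[0]
    A,B=o+s*v,q+t*w; return (A+B)/2,np.linalg.norm(A-B)
E
python3 - <<'E'
from h import *
np.set_printoptions(precision=1,suppress=True)
C={}
for n,pts in dict(scene=[(305.7,209.7),(317,213),(335,216.5)],top=[(311,211.2),(322.6,210.4),(339.8,209.2)]).items():
    g=cv2.imread(f"pics/{n}0.png"); h=((g.min(2)>175)).astype(np.uint8)
    k,l,st,c=cv2.connectedComponentsWithStats(h,connectivity=4)
    for p in pts:
        i=np.argmin(np.linalg.norm(c-p,axis=1)); C.setdefault(n,[]).append(c[i]); print(n,p,c[i],st[i])
K=[tri(a,b) for a,b in zip(C["scene"],C["top"])]
for k in K: print("tri",*k)
for p in C["top"]: print("plane66",plane("top",p,66))
y=K[0][0]-K[2][0]; print(np.linalg.norm(y),np.degrees(np.arctan2(y[1],y[0])))
print("rocker",plane("top",(291,212.4),66),"dot",plane("top",(283.4,213.2),71))
# pot, model, bottle
for nm,uv,z in (("pot",(297,244.8),21),("model",(339.5,242.5),24),("bottle",(392,237),64)): print(nm,plane("top",uv,z))
# lid front edge top-view corners and scene corners
print("lid L",*tri((255+95/3,115+42/3),(255+(450-420)/2.5,120+122/2.5)))
print("lid R",*tri((255+333/3,115+92/3),(255+(671-420)/2.5,120+114/2.5)))
E
```

```text
scene (305.7, 209.7) [305.1 208.4] [302 206   7   6  29]
scene (317, 213) [316.5 212. ] [313 210   8   5  30]
scene (335, 216.5) [334.2 216.6] [329 213  11   8  72]
top (311, 211.2) [310.5 211. ] [308 209   6   5  30]
top (322.6, 210.4) [322.1 210.3] [320 208   6   6  28]
top (339.8, 209.2) [339.9 209.1] [336 205   9   9  69]
tri [508.8 109.4  65.7] 1.524209554747166
tri [511.7  81.6  65.7] 1.6117486164662336
tri [515.7  39.3  68.5] 1.0744115127927383
plane66 [508.2 109.9  66. ]
plane66 [511.1  82.3  66. ]
plane66 [515.7  39.6  66. ]
70.43781255707515 95.62902695207539
rocker [502.9 156.5  66. ] dot [499.5 174.1  71. ]
pot [429.7 140.6  21. ]
model [439.4  36.   24. ]
bottle [454.3 -85.7  64. ]
lid L [571.7 200.3 204.3] 1.750564077397687
lid R [586.3  15.2 208.3] 6.05885667104045
```

Geometry checks out: keys 70.4 mm apart (70 given), heights 66 and 68 mm, unit yaw about 5.6°. Next I compute the pad, the lid angle and the first move.

```bash
cat >>h.py <<'E'
a=np.radians(5.63); ex=np.array([np.cos(a),np.sin(a),0]); ey=np.array([-ex[1],ex[0],0])
S=np.array([515.7,39.4,0]); U=S+67.5*ex+62*ey
def W(x,y,z): return U+x*ex+y*ey+[0,0,z]
def pad(t): g=np.arctan2(22,117)+t; return W(97-119*np.cos(g),0,120+119*np.sin(g))
def go(tip,yaw=None):
    "tool shift (cm) and roll units bringing the fingertip to world tip"
    s=manip.read_state(); r=R.from_euler('xyz',s["eef_rot"]); d=np.array(tip)-(s["eef_pos"]+r.apply([0,0,manip.tip_reach]))
    return np.round(r.inv().apply(d)/10,2),(None if yaw is None else round(-np.degrees(yaw-s["eef_rot"][2])/5,2))
E
python3 - <<'E'
from h import *
from scipy.optimize import minimize_scalar
np.set_printoptions(precision=1,suppress=True)
o,v=ray("top",(311,156.8))
m=minimize_scalar(lambda t:np.linalg.norm(np.cross(pad(t)-o,v)),bounds=(.3,1.1),method="bounded"); print(m.x,m.fun)
print("U",U,"pad",pad(m.x),"shut",pad(0.01),"rocker_on",W(-67.5,71,71))
print(go(pad(m.x)+[0,0,35],2.878+np.radians(20.7)))
E
```

```text
0.7005771662003409 0.5454583897040226
U [576.8 107.7   0. ] pad [598.5 109.9 212.2] shut [557.2 105.8 143.2] rocker_on [502.7 171.8  71. ]
(array([-54.9, -28.8,  -4.2]), np.float64(-4.14))
```

```bash
python3 -m creep '[[-1,[0,0,-4.2],-1],[-1,[-54.9,-28.8,-4.2],-4.14],[-1,[-54.9,-28.8,-4.2],-4.14],[-1,[-54.9,-28.8,-4.2],-4.14],[-1,[-54.9,-28.8,-4.2],-4.14],[-1,[-54.9,-28.8,-4.2],-4.14],[-1,[-54.9,-28.8,-4.2],-4.14],[-1,[-54.9,-28.8,-4.2],-4.14],[-1,[-54.9,-28.8,-4.2],-4.14],[-1,[-54.9,-28.8,-4.2],-4.14],[-1,[-54.9,-28.8,-4.2],-4.14],[-1,[-54.9,-28.8,-4.2],-4.14]]' 10
python3 - <<'E'
from h import *
print(go(pad(.7)+[0,0,35],3.239-2*np.pi if manip.read_state()["eef_rot"][2]<0 else 3.239),manip.read_state()["eef_rot"])
E
```

```text
clock: 1.3
eef_pos: [544.6, 158.9, 261.2]
eef_rot: [-3.142, -0.0, -3.044]
wrist_force: [1.0, 0.2, 0.2]
finger_gap: 1.9
finger_force: 0.0
(array([-4.88, -5.4 ,  0.01]), np.float64(-0.0)) [-3.14156186e+00 -3.74244946e-04 -3.04430338e+00]
```

```bash
python3 -m creep '[[-1,[-4.88,-5.4,0],0],[-1,[-4.88,-5.4,0],0],[-1,[-4.88,-5.4,0],0],[-1,[-4.88,-5.4,0],0]]'
python3 - <<'E'
from h import *
print(go(pad(.7)+[0,0,35]),manip.read_state()["wrist_force"])
im=np.hstack([cv2.resize(manip.camera(n)[y:y+130,x:x+130],(400,400),interpolation=2) for n,y,x in(("scene",100,265),("top",110,250))])
cv2.imwrite("pics/c1.png",im[:,:,::-1])
for t in (.7,.6,.5,.4,.3,.2,.1,.01): print(t,go(pad(t)))
E
```

```text
clock: 1.7
eef_pos: [596.9, 111.8, 260.9]
eef_rot: [3.141, -0.001, -3.045]
wrist_force: [0.6, 0.5, -0.1]
finger_gap: 0.1
finger_force: 0.0
(array([-0.14, -0.21, -0.03]), None) [ 0.646837    0.54718093 -0.10086353]
0.7 (array([-0.16, -0.3 ,  3.54]), None)
0.6 (array([ 0.72, -0.3 ,  4.34]), None)
0.5 (array([ 1.52, -0.3 ,  5.22]), None)
0.4 (array([ 2.23, -0.3 ,  6.17]), None)
0.3 (array([ 2.83, -0.3 ,  7.2 ]), None)
0.2 (array([ 3.34, -0.3 ,  8.28]), None)
0.1 (array([ 3.73, -0.3 ,  9.4 ]), None)
0.01 (array([ 3.98, -0.3 , 10.44]), None)
```

View pics/c1.png

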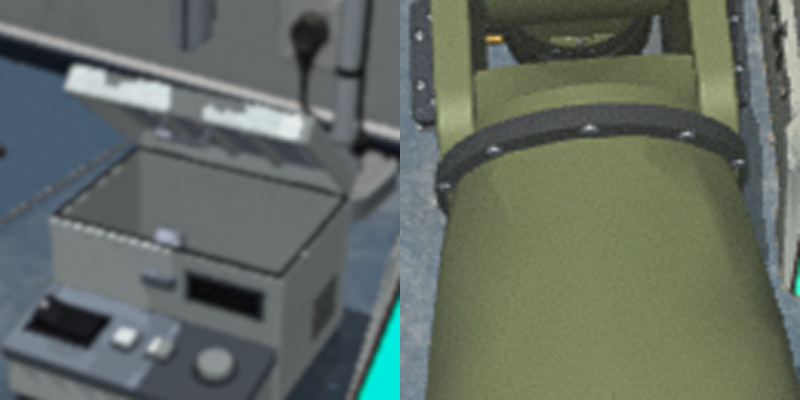

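The scene crop shows the fingers coming down at (195,25), their shadow on the lid's middle at (185,95). The arm hides the unit in the top view. I follow the pad's arc down.

```bash
python3 -m creep '[[-1,[-0.15,-0.3,1.5],0],[-1,[-0.15,-0.3,2.6],0],[-1,[-0.15,-0.3,3.4],0],[-1,[0.3,-0.3,4.0],0],[-1,[0.7,-0.3,4.4],0],[-1,[1.1,-0.3,4.8],0],[-1,[1.5,-0.3,5.3],0],[-1,[1.5,-0.3,5.3],0]]'
python3 - <<'E'
from h import *
for t in (.4,.3,.2,.1,.05,.01,-.01): print(t,go(pad(t)))
print(manip.read_state()["wrist_force"])
E
```

```text
clock: 2.6
eef_pos: [581.9, 107.2, 208.0]
eef_rot: [3.142, -0.001, -3.044]
wrist_force: [-0.4, 0.4, 0.3]
finger_gap: 0.7
finger_force: 0.1
0.4 (array([0.72, 0.1 , 0.82]), None)
0.3 (array([1.33, 0.1 , 1.84]), None)
0.2 (array([1.83, 0.1 , 2.92]), None)
0.1 (array([2.22, 0.1 , 4.04]), None)
0.05 (array([2.37, 0.1 , 4.62]), None)
0.01 (array([2.47, 0.1 , 5.08]), None)
-0.01 (array([2.52, 0.1 , 5.32]), None)
[-0.36349728  0.40903149  0.34534812]
```

```bash
python3 - <<'E'
from h import *
im=cv2.resize(manip.camera("scene")[100:220,265:395],(780,600)[::1],interpolation=2)
cv2.imwrite("pics/c2.png",im[:,:,::-1])
def proj(X):
    p=manip.camera_params("scene"); f=200/np.tan(np.radians(p["fovy"]/2))
    c=R.from_euler('xyz',p["attitude"]).inv().apply(X-p["origin"]); s=c[:2]/c[2]; return s*(1+p["k1"]*(s@s))*f+[p["cx"],p["cy"]]
s=manip.read_state(); tip=s["eef_pos"]-[0,0,14]
q=lambda X:np.round((proj(X)-[265,100])*[6,5])
print("tip",q(tip))
for t in(.5,.6,.7): 
  g=np.arctan2(20,131)+t; print(t,"pad",q(pad(t)),"corners",[q(W(97-132.5*np.cos(g),y,120+132.5*np.sin(g))) for y in(92,-92)])
E
```

```text
tip [357. 209.]
0.5 pad [354. 207.] corners [array([111., 164.]), array([582., 256.])]
0.6 pad [365. 180.] corners [array([122., 135.]), array([594., 225.])]
0.7 pad [377. 155.] corners [array([135., 108.]), array([607., 194.])]
```

View pics/c2.png

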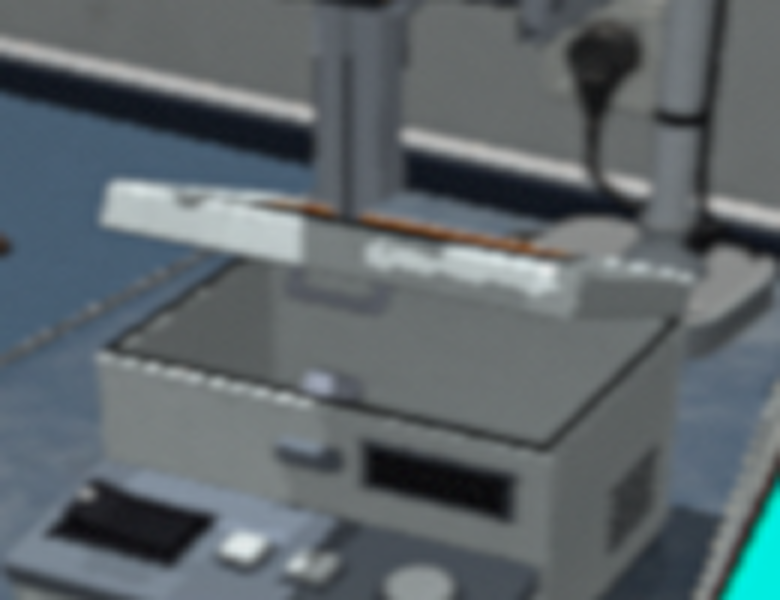

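The lid has followed the finger: its corners are at about (110,180) and (578,262) in this crop, an angle near 0.46, with the finger mid-lid over the pad at (350,215). I continue down the arc.

```bash
python3 -m creep '[[-1,[0.4,0.1,0.4],0],[-1,[0.75,0.1,0.85],0],[-1,[1.05,0.1,1.35],0],[-1,[1.35,0.1,1.85],0],[-1,[1.6,0.1,2.4],0],[-1,[1.85,0.1,2.95],0],[-1,[2.05,0.1,3.5],0],[-1,[2.2,0.1,4.0],0],[-1,[2.2,0.1,4.0],0]]'
python3 - <<'E'
from h import *
for t in (.1,.05,.01,-.01): print(t,go(pad(t)))
E
```

```text
clock: 3.55
eef_pos: [560.2, 106.0, 167.8]
eef_rot: [-3.142, -0.001, -3.044]
wrist_force: [0.7, -0.1, 0.8]
finger_gap: 0.6
finger_force: 0.7
0.1 (array([0.05, 0.  , 0.02]), None)
0.05 (array([0.2 , 0.  , 0.59]), None)
0.01 (array([0.3 , 0.  , 1.06]), None)
-0.01 (array([0.35, 0.  , 1.29]), None)
```

```bash
python3 -m creep '[[-1,[0.15,0,0.4],0],[-1,[0.25,0,0.75],0],[-1,[0.3,0,1.0],0],[-1,[0.3,0,1.15],0],[-1,[0.3,0,1.15],0]]'
python3 - <<'E'
from h import *
s=manip.read_state();print(s["effort"],s["wrist_force"])
print(go(pad(.01)))
im=cv2.resize(manip.camera("scene")[120:240,265:395],(650,600),interpolation=2)
cv2.imwrite("pics/c3.png",im[:,:,::-1])
E
```

```text
clock: 4.05
eef_pos: [557.3, 105.8, 156.6]
eef_rot: [-3.142, -0.001, -3.044]
wrist_force: [0.0, 0.5, 2.2]
finger_gap: 0.6
finger_force: 0.8
[ 1.37646049e-01 -5.58604932e+01 -3.24263978e+01  3.47829249e-02
  2.25121141e-01  6.64989045e-06] [0.02932069 0.54245901 2.19805606]
(array([ 0.02, -0.  , -0.05]), None)
```

View pics/c3.png

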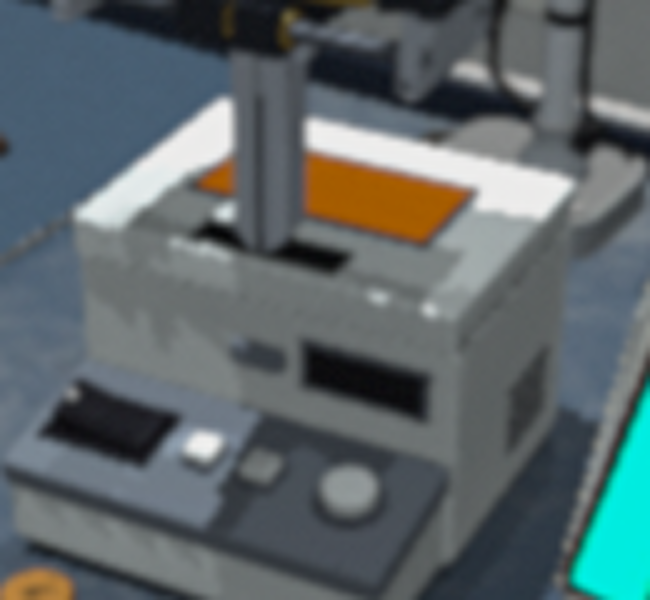

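The lid is nearly shut, with the fingers on the black pad at (265,245). I push on to the hard stop.

```bash
python3 -m creep '[[-1,[0,0,0.15],0],[-1,[0,0,0.3],0],[-1,[0,0,0.3],0],[-1,[0,0,0.3],0]]'
```

```text
clock: 4.5
eef_pos: [557.5, 105.8, 155.9]
eef_rot: [-3.142, 0.001, -3.044]
wrist_force: [-10.3, -1.0, 22.2]
finger_gap: 0.5
finger_force: 11.2
```

```bash
python3 -m creep '[[-1,[0,0,-0.5],0],[-1,[0,0,-2],0],[-1,[0,0,-4],0],[-1,[0,0,-4],0]]'
python3 - <<'E'
from h import *
print(manip.read_state()["wrist_force"], "rocker above",go(W(-67.5,71,95)),"touch",go(W(-67.5,71,71)), "start above",go(W(-67.5,-62,90)))
im=cv2.resize(manip.camera("scene")[120:240,265:395],(650,600),interpolation=2)
cv2.imwrite("pics/c4.png",im[:,:,::-1])
E
```

```text
clock: 4.9
eef_pos: [558.3, 106.0, 195.9]
eef_rot: [3.141, 0.003, -3.044]
wrist_force: [-0.1, 0.3, -0.5]
finger_gap: 0.4
finger_force: 0.0
[-0.08613625  0.29263199 -0.54999152] rocker above (array([4.92, 7.09, 8.68]), None) touch (array([ 4.93,  7.09, 11.08]), None) start above (array([ 4.92, -6.21,  9.18]), None)
```

View pics/c4.png

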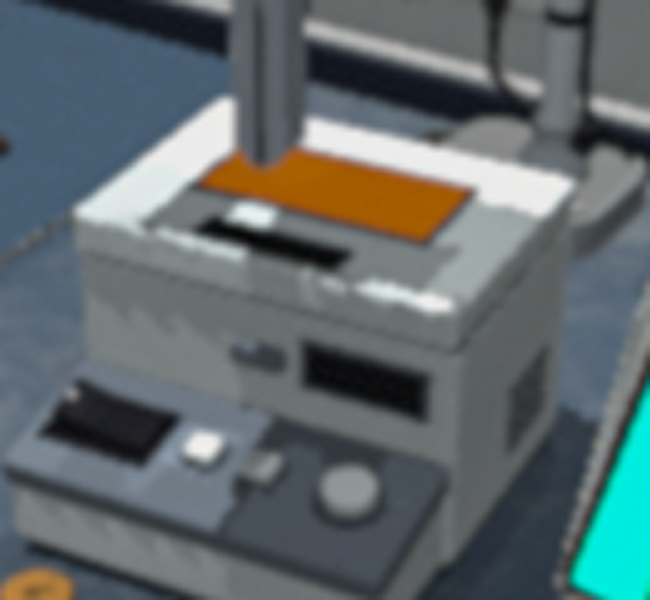

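The lid stays shut with the fingers raised. The rocker is off (dot end up at (72,395) in the crop). I move above the rocker's left end.

```bash
python3 -m creep '[[-1,[4.92,7.09,0],0],[-1,[4.92,7.09,0],0],[-1,[4.92,7.09,3],0],[-1,[4.92,7.09,6],0],[-1,[4.92,7.09,8.7],0],[-1,[4.92,7.09,8.7],0],[-1,[4.92,7.09,8.7],0]]'
python3 - <<'E'
from h import *
P,e=tri((279.4,199),(283.4,213.2)); d=P-U; print("dot",P,e,"unit",d@ex,d@ey,P[2])
print(manip.read_state()["eef_pos"],"touch",go(W(-67.5,71,71)))
E
```

```text
clock: 5.65
eef_pos: [501.5, 171.5, 106.8]
eef_rot: [-3.141, -0.001, -3.044]
wrist_force: [-0.4, -0.1, 0.2]
finger_gap: 0.2
finger_force: 0.0
dot [500.18035942 173.28036163  71.07043831] 2.142809457173099 unit -69.8105793118143 72.75708403007437 71.07043831186542
[501.54013175 171.48529837 106.8113754 ] touch (array([-0.12,  0.02,  2.18]), None)
```

The dot triangulates to z = 71 mm and lies where expected, so I press.

```bash
python3 -m creep '[[-1,[0,0,0.8],0],[-1,[0,0,1.6],0],[-1,[0,0,2.0],0],[-1,[0,0,2.2],0],[-1,[0,0,2.4],0],[-1,[0,0,2.5],0],[-1,[0,0,2.6],0],[-1,[0,0,2.6],0]]'
```

```text
clock: 6.45
eef_pos: [501.6, 171.5, 80.8]
eef_rot: [-3.141, -0.0, -3.044]
wrist_force: [-0.2, -0.1, 0.1]
finger_gap: 0.3
finger_force: 0.0
```

```bash
python3 -m creep '[[-1,[0,0,0.1],0],[-1,[0,0,0.2],0],[-1,[0,0,0.3],0],[-1,[0,0,0.4],0],[-1,[0,0,0.4],0]]'
```

```text
clock: 6.95
eef_pos: [502.2, 171.7, 79.2]
eef_rot: [3.141, 0.002, -3.044]
wrist_force: [-11.0, -2.6, 28.7]
finger_gap: 0.6
finger_force: 15.0
```

```bash
python3 - <<'E'
from h import *
print(manip.read_state()["wrist_force"])
im=cv2.resize(manip.camera("scene")[170:240,260:360],(800,560),interpolation=2)
cv2.imwrite("pics/c5.png",im[:,:,::-1])
E
```

```text
[-11.00931731  -2.55536036  28.68022698]
```

View pics/c5.png

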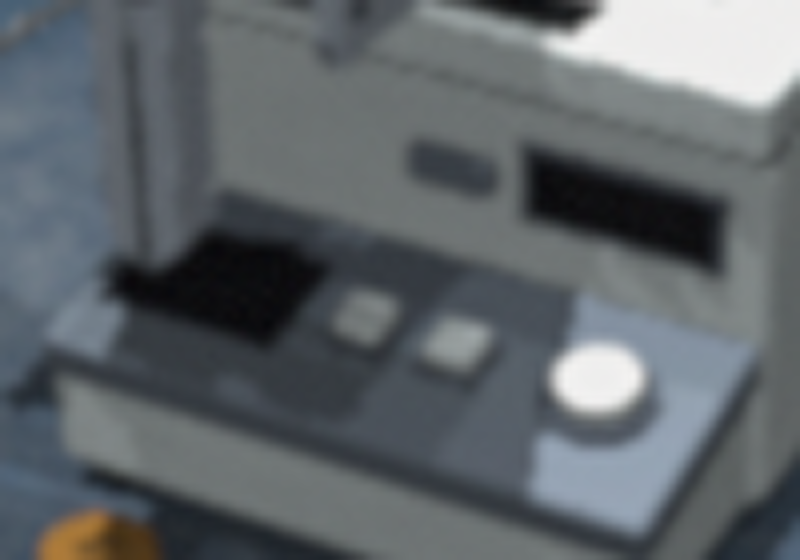

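The right end of the rocker at (280,240) now stands up and the force has risen to 28 N at its stop. I lift, go across high above the small keys to the start key, and check the rocker there.

```bash
python3 -m creep '[[-1,[0,0,-1],0],[-1,[0,0,-5],0],[-1,[0,-4,-5],0],[-1,[0,-8.5,-5],0],[-1,[0,-13.3,-5],0],[-1,[0,-13.3,-5],0],[-1,[0,-13.3,-5],0]]'
python3 - <<'E'
from h import *
s=manip.read_state(); print(s["eef_pos"],s["wrist_force"],"touch",go(W(-67.5,-62,68)))
im=cv2.resize(manip.camera("scene")[150:240,255:375],(800,600),interpolation=2)
cv2.imwrite("pics/c6.png",im[:,:,::-1])
E
```

```text
clock: 7.7
eef_pos: [514.7, 38.6, 127.0]
eef_rot: [3.141, -0.0, -3.046]
wrist_force: [-0.4, 0.7, -0.5]
finger_gap: 0.5
finger_force: 0.0
[514.67983447  38.55094906 126.95403648] [-0.35132111  0.74323825 -0.4790254 ] touch (array([-0.11,  0.07,  4.5 ]), None)
```

View pics/c6.png

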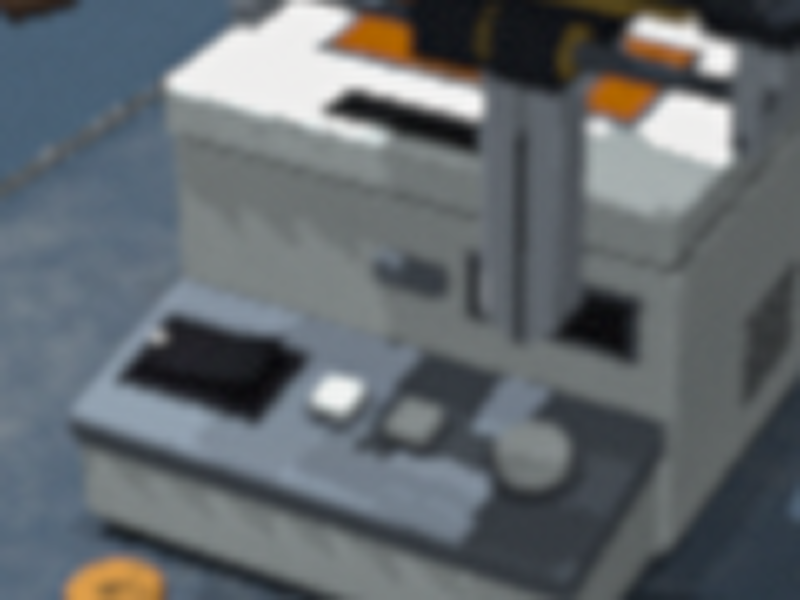

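The right end of the rocker is up and the dot end is down (dot (160,337) in the crop, about 1.5 px lower than before), so the mains is on. The lid is still shut. I press the start key.

```bash
python3 -m creep '[[-1,[-0.1,0.07,2],0],[-1,[-0.1,0.07,3.5],0],[-1,[-0.1,0.07,4.3],0],[-1,[-0.1,0.07,4.6],0],[-1,[-0.1,0.07,4.8],0],[-1,[-0.1,0.07,5.0],0],[-1,[-0.1,0.07,5.1],0],[-1,[-0.1,0.07,5.2],0],[-1,[-0.1,0.07,5.2],0]]'
```

```text
clock: 8.65
eef_pos: [516.3, 40.5, 77.2]
eef_rot: [3.141, 0.002, -3.044]
wrist_force: [-9.9, 4.3, 23.4]
finger_gap: 0.6
finger_force: 12.2
```

It bottomed at 23 N with the tip at 63 mm, which is the full 5 mm of travel. I lift off and check.

```bash
python3 -m creep '[[-1,[0,0,-0.5],0],[-1,[0,0,-2],0],[-1,[0,0,-6],0],[-1,[0,0,-10],0],[-1,[0,0,-14],0],[-1,[0,0,-14],0],[-1,[0,0,-14],0],[-1,[0,0,-14],0]]'
python3 - <<'E'
from h import *
im=cv2.resize(manip.camera("scene")[140:290,245:405],(640,600),interpolation=2)
cv2.imwrite("pics/c7.png",im[:,:,::-1])
E
```

```text
clock: 9.45
eef_pos: [515.1, 40.0, 213.8]
eef_rot: [3.142, -0.002, -3.044]
wrist_force: [0.5, -0.2, -0.8]
finger_gap: 0.2
finger_force: 0.0
```

View pics/c7.png

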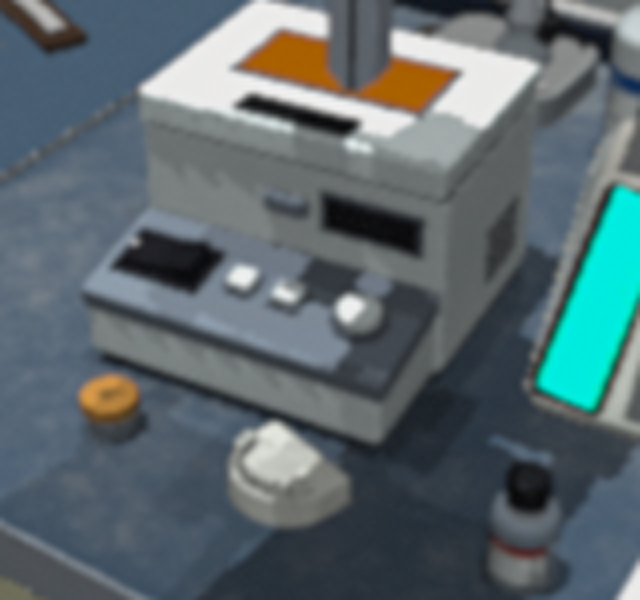

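The lid is shut, the rocker at (165,260) is on, and the start key at (357,313) is back up. The pot, model and bottle stand where they were, so I hand in.

```bash
python3 -c "from cell import manip; print(manip.sign_off())"
```

```text
the job is handed in; nothing more can be done
None
```

The job is handed in at about 9.5 s of the 43 s allowed: lid shut on its catch, mains rocker flipped on, start key pressed right down and back up, loose items unmoved in the last picture; the hand-in gave no verdict.

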